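# Lock the pan guard with its linchpin

## Task

Lock the hob's pan guard: pick up the linchpin with the wire ring, push its shank gently through the square hole in the eye block on top of the guard's post, from the robot's side, until its head is fully home against the block. Then swing the ring over the block and press its thumb tab down until the ring snaps past the pin's nose to its stop, and leave the pin locked there. Never force the pin or the ring, and leave the cups, jar, shaker, dish, spoon and loose bolt where they are.

Things in the scene. Friction and masses are not known exactly. Their poses are not given: they have to be found in the camera images.
- pin: Steel linchpin with a wire ring, loose, 0.18 to 0.3 kg. Origin on the shank's axis at the head's front face; x along the shank to the nose, z up as it lies (origin 20 mm above the hob). Dark flat-sided head with a bright butt: x -54 to 0, 14 wide (y), z -20 to +12 mm. Square shank 10 x 10, x 0 to 38 mm, then a round nose. It must stay upright (z up) for the square shank to fit the hole.
- pin_grip (a point): Where to grip the head, across its flat sides (along pin y): pin x -27, z +2 mm. It balances there. The ring's hinge runs along y at pin x -5, z 0 mm, out to y +-23 mm: keep fingers behind x -10 mm.
- pin_nose (a point): Very end of the pin's round nose (ball of radius 5 mm), 43 mm ahead of the pin's origin on the shank's axis.
- ring (a joint): Angle of the wire ring about its hinge (pin x -5, z 0 mm). 0 = locked at a rigid stop, far bar 7 mm below the shank's line just beyond the nose; 0.14 = bar level with the shank; larger = swung up and back, at most 1.5. Starts 0.75 to 1.05 and stays where put (hinge friction about 0.4 N at the bar). As it drops past about 0.24 it rides over the nose and snaps down.
- ring_bar (a point): Middle of the ring's far bar, 48.5 mm from the hinge. The ring is a U of 5 mm wire, 46 mm wide outside, 36 inside, which passes round the eye block with 5 mm to spare each side. It is sprung lengthwise: the bar must be pressed down over the nose, which takes roughly 3 to 8 N at the tab, and snaps to its stop.
- ring_tab (a point): Middle of the flat thumb tab on the ring's far bar, in the ring's plane: 22 mm wide, 4 mm thick, from 48 to 68 mm from the hinge; this point is at 58.5 mm. Press it from above with closed fingertips. Nearer in, fingers would land on the pin's nose (which reaches 48 mm from the hinge) instead of the ring.
- post: Fixed steel post of the pan guard. Origin under the middle of its base plate (90 x 70 x 8 mm), on the hob, z up; the pin goes in along its +x, from the robot's side. Round stem 18 mm thick with an eye block on top. Guard rail, a 10 mm bar at x 0, z 55 mm, y -125 to +125 mm, belongs to it. Seated, the pin's origin is at post x -13 mm.
- post_hole (a point): Nominal mouth of the hole: post x -13, y 0, z 115 mm. The eye block is 26 x 26 mm, 32 tall, centred on the stem, with a 12 x 12 mm square hole right through along post x. The block is clamped up to 7 mm higher or lower than nominal; neither this point nor the post's pose shows that: feel for the hole up and down with the nose.
- mug_beige: Bystander: brown mug with handle, 82 mm wide, 90 mm tall, origin under its middle.
- cup_white: Bystander: white cup, 86 mm wide, 85 mm tall, origin under its middle.
- jar: Bystander: glass jar with steel lid, 54 mm wide, 85 mm tall, origin under its middle.
- shaker: Bystander: steel shaker, 42 mm wide, 71 mm tall, origin under its middle.
- dish: Bystander: small white bowl, 90 mm wide, 22 mm tall, origin under its middle.
- spoon: Bystander: metal spoon with a wooden handle, 170 mm long, lying along its x.
- bolt: Bystander: a loose square-shanked steel bolt without a ring, 65 mm long, 18 mm thick head, origin under the head's front face; x along its shank. Not the pin.
There are look-alikes about, which are no part of the job. Leave any red look-alike of the pin alone.

How it is judged (in metres and radians):
On the way, in this order (a step that is already met when the one before it is completed fails the run):
1. the pin is fully home in the eye block, its ring still open (x of pin in the frame of post between -0.0155 and -0.01 m and y of pin in the frame of post between -0.006 and 0.006 m and z of pin in the frame of post between 0.103 and 0.127 m and angle between the x axis of pin and the x axis of post, either way round below 0.2 rad and value of joint ring above 0.4 rad), for 0.2 s.
2. the ring is down past the nose, at its stop (value of joint ring below 0.06 rad), for 0.2 s.
At the end, for the whole second after the job is handed in: The pin is through the eye block along the post's x axis (within 0.2 rad), its head home against the block to within 4 mm, the ring locked at its stop below the nose (ring joint under 0.06 rad), everything at rest (x of pin in the frame of post between -0.017 and -0.01 m and y of pin in the frame of post between -0.006 and 0.006 m and z of pin in the frame of post between 0.103 and 0.127 m and angle between the x axis of pin and the x axis of post, either way round below 0.2 rad and value of joint ring below 0.06 rad and linear speed of pin below 0.02 m/s); the robot touches nothing.
It fails at once if the pin or its ring was pressed against the post with more than 40 N (contact force between pin and post above 40 N).
It fails at once if the robot pressed on the post with more than 20 N (contact force between any of the fingers, the arm and post above 20 N).
It fails at once if a bystander was moved by more than 25 mm (distance of any of mug_beige, cup_white, jar, shaker, dish, spoon, bolt from where it was at the start of the episode above 0.025 m).
It also fails if it takes over 72 s, if anything falls off the work surface, if the arm or the gripper's body presses on something with over 40 N, if the wrist force passes 120 N, or if a joint passes its speed limit or range.

## Robot

A 6-joint arm with a two-finger parallel gripper is mounted at the origin on the work surface. World frame = base frame: x ahead of the robot, y to its left, z up, the work surface at z = 0. Lengths are in mm, angles in rad, forces in N, time in s.
With the tool pointing down it reaches from about 275 to 1000 mm from the base axis. Payload 8.4 kg.
Tool frame: the origin (TCP) lies at the very end of the fingers, on their centre line; the grasp point (between the pads) lies 19 mm behind it (r.tcp_to_grasp is the distance from the TCP to the grasp point, in mm); z points along the fingers, y is the line along which they close (so a half turn about z gives the same grasp; the last joint's range is limited). The gripper opens to 85 mm and grips with 20 to 120 N. Pads are 22 mm wide; open, the fingers measure 114 mm over their backs; the gripper's body (76 mm by 85 mm) begins 54 mm behind the grasp point. The pads swing forward as they close: fully open they stand 13 mm farther back than shut.
Start: joints at [-1.235, 0.353, 1.633, -0, 1.155, -0.002], TCP at [207.131, -589.682, 231.281] pointing down, gripper open.
Joint ranges: [-2.63, 2.63], [-0.92, 2.1], [0.06, 2.66], [-1.3, 4.44], [0, 2.69], [-3.02, 3.02]. Speed limits (rad/s): [2.22, 2.22, 2.79, 3.14, 3.14, 3.14].

## Interface

Orientations are given as [roll, pitch, yaw] about the fixed x, y, z axes, in that order (R = Rz(yaw) Ry(pitch) Rx(roll)).
In Python, from rig import r gives the robot as it stands. The module is installed in compiled form; this text tells all that it offers.
- The arm moves only by the tool play_rows, never from a script. Its argument "rows" is a list of rows, each an object with "dp": the shift along the tool's x, y, z in units of 40 mm (1.0 is 40 mm), a list of three; "turn": the turn, a rotation vector about the tool's x, y, z in units of 6 degrees (1.0 is 6 degrees), a list of three; "fingers": the closure, from 0 (fully open) to 1 (shut). In form: [{"dp": [tx, ty, tz], "turn": [wx, wy, wz], "fingers": fingers}, ...]. A call has 1 to 5 rows; each row shifts and turns the commanded pose from where the row before left it, along the tool's axes as they then stand; what a row does not reach is not made up. A row lasts 1/12 s, in which the tool goes at most 41.7 mm and 7.16 degrees, less where a joint would pass 70% of its speed; a pose out of reach is approached as far as the arm can. A call is refused whole if a number of a shift passes 1 or a number of a turn 1, either way. A call with a gripper value outside its range is refused whole. The fingers move at their own pace and stop on an object; "force" is the grip in N (left out, the last holds). Time passes only in rows, so rows that do not move let the fingers close. It gives the time, the measured TCP pose, the force, the opening and the grip force at its end, in the units of the state.
- r.sense(): the state, without advancing time (a new reading comes with each control period).
- r.grab_frame(name): name is "scene" or "top" or "wrist"; returns a dict with "pixels" (400x640x3 uint8, red, green, blue), "fx", "fy", "cx", "cy" (pixels), "pose" (4x4, takes a point from camera to world coordinates). Camera axes: x right, y down, z forward; pixel columns grow to the right and rows downward; lengths in mm; the calibration is good to about 2 mm. A picture is of the moment at which its call begins. There is no depth.
- r.sign_off(): hands the job in; it is judged then, once.
The state is a dict: "clock": time; "qpos": joint angles; "qvel": joint speeds; "joint_efforts": joint torques, N m; "eef_pos": TCP position; "tcp_rot": TCP orientation; "contact_force": force on the tool from outside, world axes, zero at the start; "wrist_torque": the same for the moment, N m; "opening": opening from 0.0 (shut) to 1.0 (fully open); "grasp_force": force on a finger pad.
Only numpy, scipy, OpenCV 4.12 (cv2) and the standard library are available. Lean on these libraries where they do the work, as an engineer would, in place of code of your own. Each camera call takes 0.05 s, during which the arm holds its last target. There are 200 camera calls.

## Working session

There is one attempt and no reset: what is moved stays moved. The work goes in short steps, Python scripts to look and compute and a tool call to move; the robot and the scene stay as the last step left them, time stands still between calls to the robot, and variables do not carry over. Pictures are saved under pics/ and viewed, at most 10 in all, crops included, and the job is handed in when it is done.

Besides the shell and the picture viewer there is one more tool, called after "Request:" as name([rows], argument=value, ...), one row to a line, values as JSON. play_rows: Moves the arm, as the interface text tells. Its arguments: {"type":"object","properties":{"rows":{"type":"array"},"force":{"type":"number"}},"required":["rows"]}

```bash
mkdir -p pics && cat > h.py <<'E'
import numpy as np, cv2
from rig import r
def grab(n,f=None):
    d=r.grab_frame(n)
    if f: cv2.imwrite('pics/'+f,d['pixels'][:,:,::-1])
    return d
def ray(d,u,v):
    P=np.array(d['pose']);k=P[:3,:3]@np.array([(u-d['cx'])/d['fx'],(v-d['cy'])/d['fy'],1]);return P[:3,3],k/np.linalg.norm(k)
def onz(d,u,v,z):
    o,k=ray(d,u,v);return o+k*(z-o[2])/k[2]
def tri(d1,p1,d2,p2):
    o1,k1=ray(d1,*p1);o2,k2=ray(d2,*p2)
    A=np.stack([k1,-k2],1);s=np.linalg.lstsq(A,o2-o1,rcond=None)[0]
    a=o1+k1*s[0];b=o2+k2*s[1];return (a+b)/2,np.linalg.norm(a-b)
def proj(d,p):
    P=np.array(d['pose']);c=P[:3,:3].T@(np.array(p)-P[:3,3]);return c[0]/c[2]*d['fx']+d['cx'],c[1]/c[2]*d['fy']+d['cy']
E
python3 - <<'E'
from h import *
import pickle
np.set_printoptions(precision=1,suppress=True)
D={}
for n in('top','scene'):
    d=D[n]=grab(n,n+'0.png');print(n,np.array(d['pose']),d['fx'],d['cx'],d['cy'])
pickle.dump(D,open('d0.pkl','wb'))
print(r.sense(),r.tcp_to_grasp)
E
```

```text
top [[ -0.   -1.    0.2 400.8]
 [ -1.    0.    0.  -30. ]
 [ -0.   -0.2  -1.  997.9]
 [  0.    0.    0.    1. ]] 418.1416771011451 317.57697859206064 197.9179753668532
scene [[   0.4    0.7   -0.6 1356.5]
 [   0.9   -0.3    0.3 -368.2]
 [  -0.    -0.7   -0.7 1025.1]
 [   0.     0.     0.     1. ]] 441.6077463792519 325.4373886864528 201.67055640223637
{'clock': 0.1, 'qpos': array([-1.2,  0.4,  1.6, -0. ,  1.2, -0. ]), 'qvel': array([-0., -0., -0., -0., -0.,  0.]), 'joint_efforts': array([ -0. , -60.6, -34.3,  -0. ,   0. ,   0. ]), 'eef_pos': array([ 207. , -589.3,  230.6]), 'tcp_rot': array([-3.1,  0. ,  0.3]), 'contact_force': array([-0.8, -0.4, -0.3]), 'wrist_torque': array([ 0.,  0., -0.]), 'grasp_force': 0.0, 'opening': 0.9987031815623233} 18.700000000000003
```

View pics/top0.png

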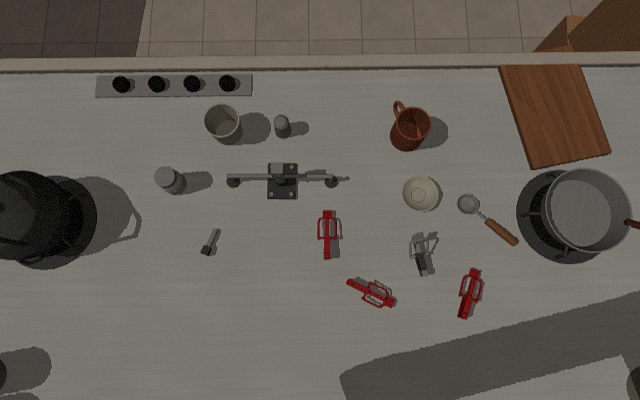

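View pics/scene0.png

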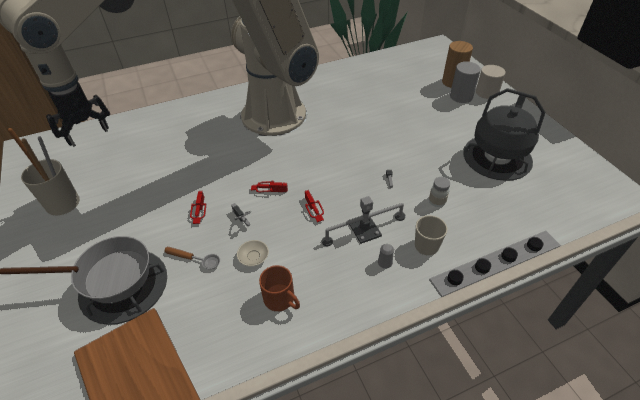

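The real pin lies near top (423,255) and scene (238,215). The post is near top (282,180) and scene (367,225). The red look-alikes sit around the pin. Next I'll enlarge both.

```bash
python3 - <<'E'
from h import *
import pickle
D=pickle.load(open('d0.pkl','rb'))
t=D['top']['pixels'];s=D['scene']['pixels']
f=lambda im,x,y,w,h:cv2.resize(im[y:y+h,x:x+w],(400,300),interpolation=cv2.INTER_CUBIC)
# each crop 60x45 -> x6.667 ; post 120x90 -> x3.333
m=np.vstack([np.hstack([f(t,395,225,60,45),f(t,222,135,120,90)]),np.hstack([f(s,210,195,60,45),f(s,310,165,120,90)])])
cv2.imwrite('pics/z.png',m[:,:,::-1])
T=D['top']
for n,(u,v),z in(('pin',(423,255),10),('post',(282,182),8)):print(n,onz(T,u,v,z))
print(T['pose'])
E
```

```text
pin [ 460.73866917 -273.67370907   10.        ]
post [640.63791621  58.23067796   8.        ]
[[-9.79474727e-03 -9.80268782e-01  1.97426387e-01  4.00836540e+02]
 [-9.99944134e-01  1.03864962e-02  1.96203737e-03 -2.99684889e+01]
 [-3.97389241e-03 -1.97396140e-01 -9.80315751e-01  9.97901330e+02]
 [ 0.00000000e+00  0.00000000e+00  0.00000000e+00  1.00000000e+00]]
```

View pics/z.png

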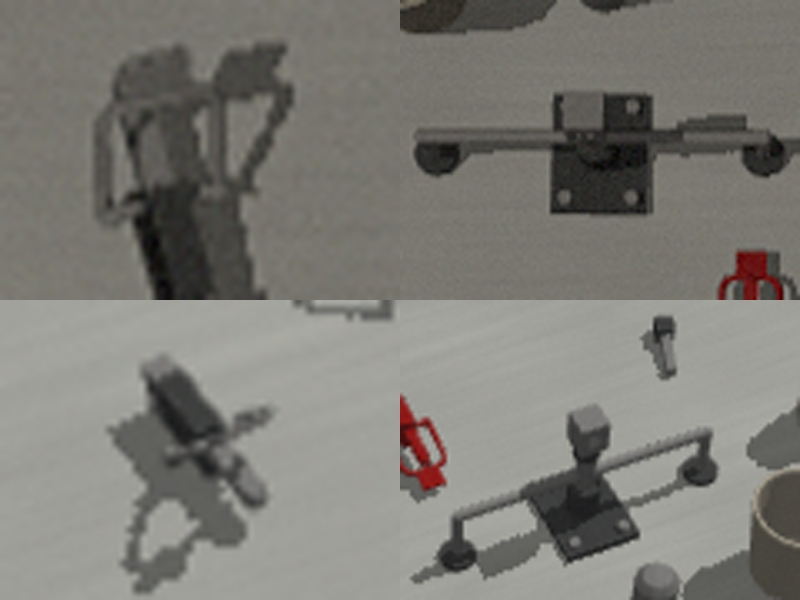

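The crops show the pin with its nose up-image (world +x), tilted slightly to the left, and its head at the bottom. The post's plate is square to the image, spanning about u 268–298 and v 163–199. I'll compute the post geometry and the first move.

```bash
cat >> h.py <<'E'
from scipy.spatial.transform import Rotation as Ro
def delta(p,yaw=None):
    s=r.sense();R=Ro.from_euler('xyz',s['tcp_rot']).as_matrix()
    print('pos',s['eef_pos'].round(1),'rot',s['tcp_rot'].round(3),'clk',round(s['clock'],2),'op',round(s['opening'],3),'F',s['contact_force'].round(1))
    print('dp units',(R.T@(np.array(p)-s['eef_pos'])/40).round(2))
    if yaw is not None:
        w=(Ro.from_matrix(R).inv()*Ro.from_euler('xyz',[np.pi,0,yaw])).as_rotvec(degrees=True)/6;print('turn units',w.round(2))
E
python3 - <<'E'
from h import *
import pickle
np.set_printoptions(precision=1,suppress=True)
D=pickle.load(open('d0.pkl','rb'));T=D['top'];S=D['scene']
g=cv2.cvtColor(T['pixels'],cv2.COLOR_RGB2GRAY)
# plate corners (top crop read-offs), plate top z=8
Z=lambda x,y:(222+(x-400)/3.333,135+y/3.333)
C=np.array([onz(T,*Z(*c),8) for c in((552,92),(653,92),(653,213),(552,213))]);print(C,C.mean(0))
# rail ends z=55 (left, right of bar centerline)
a=onz(T,*Z(418,138),55);b=onz(T,*Z(770,142),55);print('rail',a,b,(a+b)/2,np.linalg.norm(a-b))
# block top face in top crop: x 565-604,y 92-130 ; in scene crop: corners (566,416),(592,404),(610,421),(584,437) minus 300
t=Z(584.5,111);zs=lambda x,y:(310+(x-400)/3.333,165+(y-300)/3.333)
s=zs(588,420);print('blocktop',tri(T,t,S,s))
delta([450,-275,220],0.15)
E
```

```text
[[690.   94.    8. ]
 [689.2  19.5   8. ]
 [598.3  19.5   8. ]
 [599.   92.7   8. ]] [644.1  56.4   8. ]
rail [644.  181.2  55. ] [638.5 -64.4  55. ] [641.2  58.4  55. ] 245.6555958504127
blocktop (array([643.9,  58.8, 121.6]), np.float64(0.8019436824981938))
pos [ 207.  -589.3  230.6] rot [-3.1  0.   0.3] clk 0.1 op 0.999 F [-0.8 -0.4 -0.3]
dp units [ 8.3 -5.4  0.3]
turn units [-0.   0.   1.8]
```

Request:
play_rows([
  {"dp":[0.83,-0.54,0],"turn":[0,0,0],"fingers":0},
  {"dp":[0.83,-0.54,0],"turn":[0,0,0],"fingers":0},
  {"dp":[0.83,-0.54,0],"turn":[0,0,0],"fingers":0},
  {"dp":[0.83,-0.54,0],"turn":[0,0,0],"fingers":0},
  {"dp":[0.83,-0.54,0],"turn":[0,0,0],"fingers":0},
])

```text
clock: 0.52
eef_pos: [328.5, -431.1, 231.0]
tcp_rot: [-3.141, 0.0, 0.337]
contact_force: [0.5, -0.2, 0.3]
opening: 0.998
grasp_force: 0.0
```

Request:
play_rows([
  {"dp":[0.83,-0.54,0],"turn":[0,0,0],"fingers":0},
  {"dp":[0.83,-0.54,0],"turn":[0,0,0],"fingers":0},
  {"dp":[0.83,-0.54,0],"turn":[0,0,0],"fingers":0},
  {"dp":[0.83,-0.54,0],"turn":[0,0,0.9],"fingers":0},
  {"dp":[0.6,-0.5,0],"turn":[0,0,0.9],"fingers":0},
])

```text
clock: 0.93
eef_pos: [444.3, -279.7, 231.2]
tcp_rot: [-3.141, -0.0, 0.146]
contact_force: [1.1, -0.7, 0.7]
opening: 0.999
grasp_force: 0.0
```

Request:
play_rows([
  {"dp":[0,0,0],"turn":[0,0,0],"fingers":0},
  {"dp":[0,0,0],"turn":[0,0,0],"fingers":0},
])

```text
clock: 1.1
eef_pos: [443.7, -280.7, 231.1]
tcp_rot: [-3.141, 0.0, 0.153]
contact_force: [-0.1, -0.9, 0.2]
opening: 1.002
grasp_force: 0.0
```

```bash
python3 - <<'E'
from h import *
import pickle
np.set_printoptions(precision=2,suppress=True)
d=grab('wrist');pickle.dump(d,open('w1.pkl','wb'))
print(np.array(d['pose']),d['fx'])
delta([450,-275,220],0.15)
u,v=proj(d,[455,-275,20]);print(u,v)
cv2.imwrite('pics/w1.png',d['pixels'][:,:,::-1])
E
```

```text
[[   0.15   -0.94   -0.31  523.73]
 [  -0.99   -0.15   -0.05 -267.94]
 [  -0.      0.31   -0.95  373.38]
 [   0.      0.      0.      1.  ]] 334.13859586990014
pos [ 443.1 -281.6  231. ] rot [-3.14  0.    0.15] clk 1.15 op 1.0 F [-0.3  0.2  0.6]
dp units [ 0.2  -0.14  0.28]
turn units [-0.    0.01  0.02]
316.69469439946687 163.12900306559266
```

View pics/w1.png

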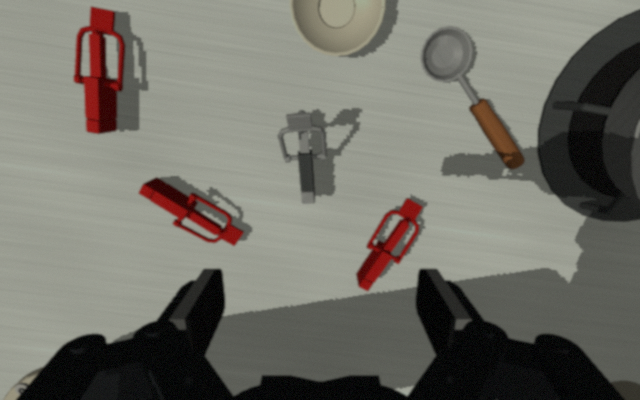

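The wrist view shows the pin clearly: dark head around (306,172), bright butt ending near (308,202), and the ring in front at (300,135). I'll measure the head's axis.

```bash
python3 - <<'E'
from h import *
import pickle
np.set_printoptions(precision=2,suppress=True)
d=pickle.load(open('w1.pkl','rb'));g=cv2.cvtColor(d['pixels'],cv2.COLOR_RGB2GRAY)
c=g[146:208,290:332]
for y in range(148,208,6):print(y,g[y,292:330:2])
m=np.zeros_like(g);m[154:190,294:318]=(g[154:190,294:318]<70)
ys,xs=np.nonzero(m)
P=np.array([onz(d,x,y,32) for x,y in zip(xs,ys)])
q=P[:,:2]-P[:,:2].mean(0);w,V=np.linalg.eigh(q.T@q);a=V[:,1]*np.sign(V[0,1])
print('n',len(xs),P.mean(0),'yaw',np.arctan2(a[1],a[0]),'ext',np.ptp(q@V[:,1]),np.ptp(q@V[:,0]))
print('butt end',onz(d,308.5,202,32),'headfront',onz(d,306,151,32))
E
```

```text
148 [152 153 153 148 125 118 118 118 111 118  95  88  88  88  90  96  84  88
 107]
154 [136 137 126  76  44  49  50  49  52  41  54  67  68  85  98 101  92  77
  84]
160 [129 135 133  95  58  55  57  56  56  51  57  85  87  89  91  88  87  87
  89]
166 [155 154 152 121  65  55  52  55  58  55  50  85  88  88  89  86  88  87
  86]
172 [156 157 155 137  74  56  55  54  56  56  49  80  91  92  90  90  89  89
  90]
178 [154 155 153 145  89  55  54  54  57  55  47  72  91  91  91  92  89  89
  90]
184 [162 160 160 155 108  58  55  55  54  57  52  69  89  90  90  89  89  89
  89]
190 [156 153 156 153 125  70  59  55  60  58  54  61  86  89  91  93  89  90
  91]
196 [154 156 154 155 148 128 119 117 116 116 107  92 133 136 126 147 151 147
 141]
202 [159 161 160 160 154 131 120 121 123 124 122 125 152 154 152 155 155 155
 155]
n 492 [ 447.63 -265.91   32.  ] yaw 0.2057617822479821 ext 37.87574012079932 18.480008667681133
butt end [ 414.33 -272.39   32.  ] headfront [ 468.04 -262.09   32.  ]
```

```bash
python3 -c "
from h import *
delta([441.7,-267.3,5],0.2)"
```

```text
pos [ 443.1 -281.6  231. ] rot [-3.141e+00  1.000e-03  1.530e-01] clk 1.15 op 1.0 F [-0.3  0.2  0.6]
dp units [ 0.02 -0.36  5.65]
turn units [-0.    0.01 -0.45]
```

Request:
play_rows([
  {"dp":[0,-0.36,0.5],"turn":[0,0,-0.45],"fingers":0.4},
  {"dp":[0,0,0.95],"turn":[0,0,0],"fingers":0.4},
  {"dp":[0,0,0.95],"turn":[0,0,0],"fingers":0.4},
  {"dp":[0,0,0.95],"turn":[0,0,0],"fingers":0.4},
  {"dp":[0,0,0.3],"turn":[0,0,0],"fingers":0.4},
])

```text
clock: 1.57
eef_pos: [437.3, -267.4, 80.7]
tcp_rot: [-3.137, 0.005, 0.196]
contact_force: [-1.1, 1.4, 0.0]
opening: 0.599
grasp_force: 0.0
```

Request:
play_rows([
  {"dp":[0,0,0],"turn":[0,0,0],"fingers":0.4},
  {"dp":[0,0,0],"turn":[0,0,0],"fingers":0.4},
  {"dp":[0,0,0],"turn":[0,0,0],"fingers":0.4},
])

```text
clock: 1.82
eef_pos: [441.3, -269.0, 86.4]
tcp_rot: [3.14, -0.001, 0.196]
contact_force: [-0.4, 0.3, 0.8]
opening: 0.603
grasp_force: 0.0
```

```bash
python3 - <<'E'
from h import *
import pickle
np.set_printoptions(precision=2,suppress=True)
d=grab('wrist','w2.png');delta([441.7,-267.3,5],0.2)
print(proj(d,[441.7,-267.3,32]),proj(d,[468,-262,32]),proj(d,[414.5,-272.4,32]))
E
```

```text
pos [ 441.7 -269.    86.7] rot [ 3.14 -0.    0.2 ] clk 1.87 op 0.6 F [-0.1 -0.7  0.6]
dp units [ 0.01 -0.05  2.04]
turn units [ 0.02 -0.02 -0.04]
(np.float64(317.7956989549928), np.float64(228.6639539621364)) (np.float64(317.594147806688), np.float64(187.80150325289247)) (np.float64(317.42149836289025), np.float64(267.5680248911685))
```

View pics/w2.png

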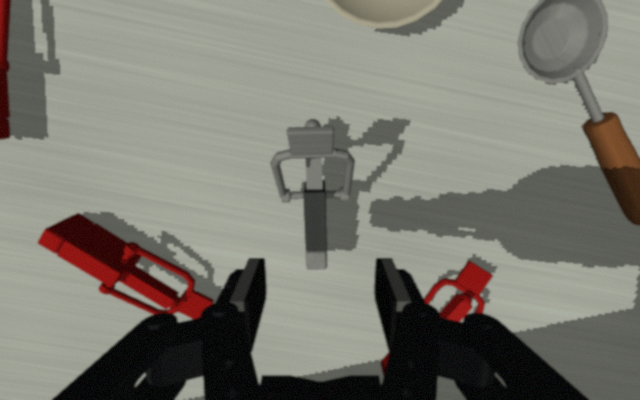

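The head runs from (315,186) to (316,269), between the fingers and square to them. The red pins are clear of the finger path. Going down.

Request:
play_rows([
  {"dp":[0,-0.07,0.7],"turn":[0,0,0],"fingers":0.4},
  {"dp":[0,0,0.7],"turn":[0,0,0],"fingers":0.4},
  {"dp":[0,0,0.4],"turn":[0,0,0],"fingers":0.4},
  {"dp":[0,0,0.2],"turn":[0,0,0],"fingers":0.4},
  {"dp":[0,0,0],"turn":[0,0,0],"fingers":0.4},
])

```text
clock: 2.28
eef_pos: [440.3, -265.2, 5.0]
tcp_rot: [-3.141, 0.0, 0.197]
contact_force: [-1.0, -0.6, 0.6]
opening: 0.597
grasp_force: 0.0
```

Request:
play_rows([
  {"dp":[0,0,0],"turn":[0,0,0],"fingers":0.6},
  {"dp":[0,0,0],"turn":[0,0,0],"fingers":0.75},
  {"dp":[0,0,0],"turn":[0,0,0],"fingers":0.9},
  {"dp":[0,0,0],"turn":[0,0,0],"fingers":1.0},
  {"dp":[0,0,0],"turn":[0,0,0],"fingers":1.0},
], force=50)

```text
clock: 2.7
eef_pos: [441.4, -265.7, 6.8]
tcp_rot: [3.14, -0.002, 0.196]
contact_force: [-1.8, -0.6, 5.8]
opening: 0.15
grasp_force: 48.8
```

Request:
play_rows([
  {"dp":[0,0,0],"turn":[0,0,0],"fingers":1.0},
  {"dp":[0,0,0],"turn":[0,0,0],"fingers":1.0},
  {"dp":[0,0,0],"turn":[0,0,0],"fingers":1.0},
])

```text
clock: 2.95
eef_pos: [441.4, -265.7, 6.8]
tcp_rot: [3.14, -0.002, 0.196]
contact_force: [-0.5, 0.0, 7.2]
opening: 0.152
grasp_force: 48.8
```

Request:
play_rows([
  {"dp":[0,0,-0.3],"turn":[0,0,0],"fingers":1.0},
  {"dp":[0,0,-0.7],"turn":[0,0,0],"fingers":1.0},
  {"dp":[0,0,-0.9],"turn":[0,0,0],"fingers":1.0},
  {"dp":[0,0,-0.9],"turn":[0,0,0],"fingers":1.0},
  {"dp":[0,0,-0.5],"turn":[0,0,0],"fingers":1.0},
])

```text
clock: 3.37
eef_pos: [441.5, -265.7, 142.0]
tcp_rot: [3.139, -0.003, 0.196]
contact_force: [1.4, -0.9, -1.5]
opening: 0.154
grasp_force: 49.1
```

```bash
python3 - <<'E'
from h import *
delta([510,58,140],0.0)
E
```

```text
pos [ 441.5 -265.7  142. ] rot [ 3.139e+00 -3.000e-03  1.960e-01] clk 3.37 op 0.154 F [ 1.4 -0.9 -1.5]
dp units [ 3.26 -7.6   0.04]
turn units [ 0.02 -0.03  1.88]
```

Request:
play_rows([
  {"dp":[0.16,-0.38,0],"turn":[0,0,0],"fingers":1.0},
  {"dp":[0.34,-0.8,0],"turn":[0,0,0],"fingers":1.0},
  {"dp":[0.38,-0.88,0],"turn":[0,0,0],"fingers":1.0},
  {"dp":[0.38,-0.88,0],"turn":[0,0,0],"fingers":1.0},
  {"dp":[0.38,-0.88,0],"turn":[0,0,0],"fingers":1.0},
])

```text
clock: 3.78
eef_pos: [474.9, -100.9, 138.6]
tcp_rot: [3.141, -0.001, 0.196]
contact_force: [-0.0, 0.6, -2.3]
opening: 0.154
grasp_force: 49.1
```

Request:
play_rows([
  {"dp":[0.38,-0.88,0],"turn":[0,0,0],"fingers":1.0},
  {"dp":[0.38,-0.88,0],"turn":[0,0,0],"fingers":1.0},
  {"dp":[0.38,-0.88,0],"turn":[0,0,0],"fingers":1.0},
  {"dp":[0.34,-0.8,0],"turn":[0,0,0.5],"fingers":1.0},
  {"dp":[0.15,-0.35,0],"turn":[0,0,0.9],"fingers":1.0},
])

```text
clock: 4.2
eef_pos: [510.6, 62.5, 138.7]
tcp_rot: [-3.141, -0.002, 0.05]
contact_force: [0.0, 0.0, -2.1]
opening: 0.156
grasp_force: 49.2
```

Request:
play_rows([
  {"dp":[0,0,0],"turn":[0,0,0.48],"fingers":1.0},
  {"dp":[0,0,0],"turn":[0,0,0],"fingers":1.0},
  {"dp":[0,0,0],"turn":[0,0,0],"fingers":1.0},
])

```text
clock: 4.45
eef_pos: [509.8, 58.9, 138.0]
tcp_rot: [3.142, -0.0, 0.002]
contact_force: [-0.6, -0.1, -2.0]
opening: 0.149
grasp_force: 49.2
```

```bash
python3 - <<'E'
from h import *
import pickle
np.set_printoptions(precision=2,suppress=True)
D={n:grab(n) for n in('top','scene','wrist')};pickle.dump(D,open('d2.pkl','wb'))
delta([510,58,140],0.0)
w=D['wrist']['pixels'];s=D['scene']['pixels']
m=np.vstack([cv2.resize(w[60:360,120:520],(800,600))[:360],cv2.resize(s[170:250,300:420],(360,240)).repeat(1,0) if 0 else cv2.copyMakeBorder(cv2.resize(s[165:245,290:420],(390,240)),0,0,0,410,cv2.BORDER_CONSTANT)])
cv2.imwrite('pics/w3.png',m[:,:,::-1])
W=D['wrist'];print(proj(W,[630,58,108]),proj(W,[630,58,122]))
E
```

```text
pos [509.9  58.2 137.7] rot [ 3.14 -0.    0.  ] clk 4.6 op 0.151 F [ 0.4  0.1 -2. ]
dp units [ 0.    0.01 -0.06]
turn units [ 0. -0.  0.]
(np.float64(321.9348754695912), np.float64(3.985449942482859)) (np.float64(322.13375077415304), np.float64(-4.830482738273645))
```

View pics/w3.png

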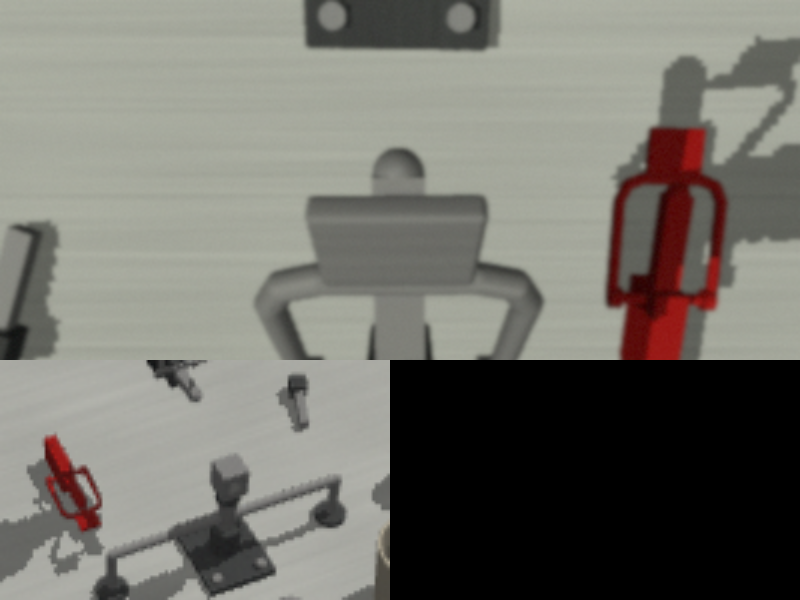

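The wrist view shows the pin square to the tool with its nose tip at full-image pixel (319,134). The plate's front edge runs from (273,83) to about (367,84), which agrees with the post's pose. I'll compare the lateral positions.

```bash
python3 - <<'E'
from h import *
import pickle
np.set_printoptions(precision=2,suppress=True)
D=pickle.load(open('d2.pkl','rb'));W=D['wrist'];g=cv2.cvtColor(W['pixels'],cv2.COLOR_RGB2GRAY)
# row profiles: plate, shank, nose
for y in(70,78):
  print(y,g[y,266:280],g[y,358:376])
for y in(140,146,220,230):
  print(y,g[y,300:340:1])
for u in(273,363.5,369):print(u,onz(W,u,83.5,8))
print('col',g[76:90,290],g[76:90,350])
print('nose',onz(W,319.3,134,150.9), 'exp x',509.9+27+43)
E
```

```text
70 [164 163 164 165 158 139 108  76  64  62  61  65  71  89] [ 53  45  52  59  61  64  78  92  97  99 100 114 141 161 168 169 169 169]
78 [166 167 166 167 165 155 127  87  66  64  61  60  59  57] [ 61  61  64  64  62  71  85  96  98 100 115 140 165 171 170 172 171 172]
140 [163 165 165 165 165 163 158 147 122 108 102 103 102 101 105 106 105 102
 102  98  98  92  89  87  80  76  70  66  68  89 122 147 160 161 165 165
 163 165 162 163]
146 [162 163 163 161 159 149 129 111 110 116 118 121 123 127 130 130 131 130
 128 125 123 117 114 107 102  99  92  86  81  73  71  92 128 153 161 162
 163 165 163 164]
220 [162 161 162 163 162 157 151 141 129 127 126 128 126 128 127 126 126 126
 127 128 125 125 127 127 125 125 127 127 128 127 126 129 141 151 156 160
 162 161 162 161]
230 [165 166 163 152 120  80  62  94 119 124 126 127 127 126 127 128 128 125
 127 128 128 127 127 128 127 125 126 126 128 127 125 116  90  59  70 112
 143 159 164 165]
273 [599.32  94.79   8.  ]
363.5 [599.39  25.5    8.  ]
369 [599.4   21.29   8.  ]
col [ 59  60  62  63  62  62  69  90 128 157 170 170 169 166] [ 88  67  62  63  62  62  63  70  96 135 162 170 171 166]
nose [576.74  59.1  150.9 ] exp x 579.9
```

Request:
play_rows([
  {"dp":[0.3,-0.02,0.5],"turn":[0,0,0],"fingers":1.0},
  {"dp":[0.3,0,0.4],"turn":[0,0,0.1],"fingers":1.0},
  {"dp":[0.27,0,0.15],"turn":[0,0,0],"fingers":1.0},
  {"dp":[0,0,0],"turn":[0,0,0],"fingers":1.0},
  {"dp":[0,0,0],"turn":[0,0,0],"fingers":1.0},
])

```text
clock: 5.02
eef_pos: [544.9, 59.0, 95.3]
tcp_rot: [3.141, 0.001, -0.011]
contact_force: [-1.1, 0.6, -1.3]
opening: 0.152
grasp_force: 49.1
```

```bash
python3 - <<'E'
from h import *
import pickle
np.set_printoptions(precision=2,suppress=True)
D={n:grab(n) for n in('top','scene','wrist')};pickle.dump(D,open('d3.pkl','wb'))
delta([545,59.2,95.8],-0.01)
f=lambda im,x,y,w,h:cv2.resize(im[y:y+h,x:x+w],(400,300),interpolation=cv2.INTER_CUBIC)
s=D['scene']['pixels'];t=D['top']['pixels'];w=D['wrist']['pixels']
m=np.vstack([np.hstack([f(s,330,180,60,45),f(t,252,155,60,45)]),cv2.resize(w[20:170,160:560][:, :],(800,300))])
cv2.imwrite('pics/w4.png',m[:,:,::-1])
E
```

```text
pos [544.6  59.3  96. ] rot [-3.14 -0.   -0.01] clk 5.17 op 0.154 F [-0.2  0.3 -2.8]
dp units [0.01 0.   0.  ]
turn units [-0.   -0.   -0.01]
```

View pics/w4.png

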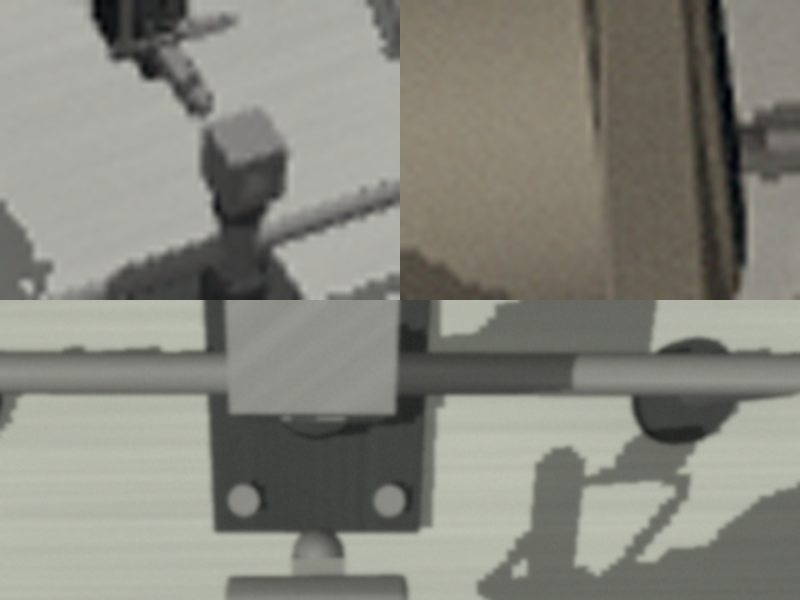

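The block's top face shows clearly in the wrist view: front edge at full-image row ~77, columns ~274.5 to 358.5. Its known 26 mm width gives its height.

```bash
python3 - <<'E'
from h import *
import pickle
np.set_printoptions(precision=2,suppress=True)
W=pickle.load(open('d3.pkl','rb'))['wrist'];g=cv2.cvtColor(W['pixels'],cv2.COLOR_RGB2GRAY).astype(float)
sub=lambda p,o:o+np.interp(.5,*(lambda c:(c,np.arange(len(c))))(np.clip((p-p[0])/(p[-1]-p[0]),0,1)))
def edge(p,o):
    k=np.argmax(abs(np.diff(p)));q=abs(np.diff(p))[max(k-2,0):k+3];return o+(q*np.arange(max(k-2,0),max(k-2,0)+len(q))).sum()/q.sum()+.5
for y in(58,70,74):
    a=edge(g[y,266:284],266);b=edge(g[y,350:368],350)
    o=[np.linalg.norm(onz(W,a,y,z)-onz(W,b,y,z)) for z in(100,140)]
    z=np.interp(-26,[-o[0],-o[1]],[100,140]) if 1 else 0
    print(y,a,b,'ztop',z,'ymid',(onz(W,a,y,z)+onz(W,b,y,z))/2)
for u in(285,345):
    v=edge(g[70:84,u],70);print(u,v,onz(W,u,v,124))
print('shank',edge(g[145,296:316],296),edge(g[145,324:344],324),g[128:150,319])
def pt(u,v,z):return onz(W,u,v,z)
print('nose y',pt((edge(g[145,296:316],296)+edge(g[145,324:344],324))/2,145,109))
print('shank width if z=114', np.linalg.norm(pt(edge(g[145,296:316],296),145,114)-pt(edge(g[145,324:344],324),145,114)))
E
```

```text
58 267.94444444444446 357.83846153846156 ztop 133.11201653095338 ymid [635.76  60.83 133.11]
70 273.6081081081081 357.46907216494844 ztop 126.7130580465769 ymid [632.95  60.18 126.71]
74 273.79333333333335 357.44174757281553 ztop 126.81853215327718 ymid [631.79  60.17 126.82]
285 76.4113924050633 [631.34  69.99 124.  ]
345 76.77848101265823 [631.02  50.83 124.  ]
shank 305.96774193548384 331.48039215686276 [ 65.  67.  68.  66.  69.  66.  66.  72.  82.  89.  97. 100. 107. 113.
 122. 127. 132. 137. 138. 136. 139. 138.]
nose y [607.35  59.55 109.  ]
shank width if z=114 9.426254727396271
```

Request:
play_rows([
  {"dp":[0.1,-0.015,-0.04],"turn":[0,0,0],"fingers":1.0},
  {"dp":[0.15,0,0],"turn":[0,0,0],"fingers":1.0},
  {"dp":[0.15,0,0],"turn":[0,0,0],"fingers":1.0},
  {"dp":[0.05,0,0],"turn":[0,0,0],"fingers":1.0},
  {"dp":[0,0,0],"turn":[0,0,0],"fingers":1.0},
])

```text
clock: 5.58
eef_pos: [563.8, 59.9, 97.1]
tcp_rot: [-3.142, -0.001, -0.011]
contact_force: [0.9, 0.1, -2.1]
opening: 0.158
grasp_force: 49.1
```

Request:
play_rows([
  {"dp":[0.03,0,0],"turn":[0,0,0],"fingers":1.0},
  {"dp":[0.03,0,0],"turn":[0,0,0],"fingers":1.0},
  {"dp":[0,0,0],"turn":[0,0,0],"fingers":1.0},
])

```text
clock: 5.83
eef_pos: [565.3, 59.9, 96.8]
tcp_rot: [3.142, 0.0, -0.011]
contact_force: [-0.9, -0.2, -2.6]
opening: 0.153
grasp_force: 49.1
```

Request:
play_rows([
  {"dp":[0.03,0,0],"turn":[0,0,0],"fingers":1.0},
  {"dp":[0.03,0,0],"turn":[0,0,0],"fingers":1.0},
  {"dp":[0,0,0],"turn":[0,0,0],"fingers":1.0},
])

```text
clock: 6.08
eef_pos: [567.9, 59.9, 96.9]
tcp_rot: [-3.142, -0.0, -0.011]
contact_force: [-0.8, -0.2, -2.2]
opening: 0.156
grasp_force: 49.1
```

Request:
play_rows([
  {"dp":[0.04,0,0],"turn":[0,0,0],"fingers":1.0},
  {"dp":[0.04,0,0],"turn":[0,0,0],"fingers":1.0},
  {"dp":[0,0,0],"turn":[0,0,0],"fingers":1.0},
])

```text
clock: 6.33
eef_pos: [571.3, 59.9, 97.0]
tcp_rot: [-3.142, -0.0, -0.011]
contact_force: [0.3, 0.2, -1.1]
opening: 0.152
grasp_force: 49.1
```

Request:
play_rows([
  {"dp":[0.04,0,0],"turn":[0,0,0],"fingers":1.0},
  {"dp":[0.04,0,0],"turn":[0,0,0],"fingers":1.0},
  {"dp":[0,0,0],"turn":[0,0,0],"fingers":1.0},
])

```text
clock: 6.58
eef_pos: [574.5, 59.8, 96.9]
tcp_rot: [-3.142, -0.0, -0.011]
contact_force: [-0.6, 0.4, -1.4]
opening: 0.154
grasp_force: 49.1
```

Request:
play_rows([
  {"dp":[0.06,0,0],"turn":[0,0,0],"fingers":1.0},
  {"dp":[0.06,0,0],"turn":[0,0,0],"fingers":1.0},
  {"dp":[0.06,0,0],"turn":[0,0,0],"fingers":1.0},
  {"dp":[0,0,0],"turn":[0,0,0],"fingers":1.0},
])

```text
clock: 6.92
eef_pos: [581.9, 59.7, 97.0]
tcp_rot: [-3.142, -0.001, -0.011]
contact_force: [0.7, 0.5, -1.9]
opening: 0.153
grasp_force: 49.1
```

Request:
play_rows([
  {"dp":[0.06,0,0],"turn":[0,0,0],"fingers":1.0},
  {"dp":[0.06,0,0],"turn":[0,0,0],"fingers":1.0},
  {"dp":[0.06,0,0],"turn":[0,0,0],"fingers":1.0},
  {"dp":[0,0,0],"turn":[0,0,0],"fingers":1.0},
])

```text
clock: 7.25
eef_pos: [589.1, 59.6, 97.0]
tcp_rot: [-3.142, -0.001, -0.011]
contact_force: [0.7, 0.2, -2.9]
opening: 0.152
grasp_force: 49.1
```

Request:
play_rows([
  {"dp":[0.06,0,0],"turn":[0,0,0],"fingers":1.0},
  {"dp":[0.06,0,0],"turn":[0,0,0],"fingers":1.0},
  {"dp":[0.06,0,0],"turn":[0,0,0],"fingers":1.0},
  {"dp":[0,0,0],"turn":[0,0,0],"fingers":1.0},
])

```text
clock: 7.58
eef_pos: [596.3, 59.6, 97.0]
tcp_rot: [-3.142, -0.001, -0.011]
contact_force: [-0.1, -0.5, -2.4]
opening: 0.155
grasp_force: 49.1
```

Request:
play_rows([
  {"dp":[0.05,0,0],"turn":[0,0,0],"fingers":1.0},
  {"dp":[0.05,0,0],"turn":[0,0,0],"fingers":1.0},
  {"dp":[0.03,0,0],"turn":[0,0,0],"fingers":1.0},
  {"dp":[0,0,0],"turn":[0,0,0],"fingers":1.0},
])

```text
clock: 7.92
eef_pos: [601.2, 59.5, 96.9]
tcp_rot: [-3.142, -0.0, -0.011]
contact_force: [-0.5, -0.3, -1.8]
opening: 0.151
grasp_force: 49.1
```

Request:
play_rows([
  {"dp":[0.03,0,0],"turn":[0,0,0],"fingers":1.0},
  {"dp":[0.03,0,0],"turn":[0,0,0],"fingers":1.0},
  {"dp":[0,0,0],"turn":[0,0,0],"fingers":1.0},
])

```text
clock: 8.17
eef_pos: [603.5, 59.5, 96.9]
tcp_rot: [-3.142, -0.0, -0.011]
contact_force: [0.5, 0.1, -1.9]
opening: 0.155
grasp_force: 49.1
```

Request:
play_rows([
  {"dp":[0.03,0,0],"turn":[0,0,0],"fingers":1.0},
  {"dp":[0,0,0],"turn":[0,0,0],"fingers":1.0},
])

```text
clock: 8.33
eef_pos: [604.6, 59.5, 96.9]
tcp_rot: [-3.142, -0.0, -0.011]
contact_force: [-0.3, 0.8, -2.2]
opening: 0.155
grasp_force: 49.1
```

Request:
play_rows([
  {"dp":[0.03,0,0],"turn":[0,0,0],"fingers":1.0},
  {"dp":[0,0,0],"turn":[0,0,0],"fingers":1.0},
])

```text
clock: 8.5
eef_pos: [605.9, 59.5, 96.9]
tcp_rot: [-3.142, -0.0, -0.011]
contact_force: [0.2, -0.3, -2.7]
opening: 0.155
grasp_force: 49.1
```

Request:
play_rows([
  {"dp":[0.03,0,0],"turn":[0,0,0],"fingers":1.0},
  {"dp":[0,0,0],"turn":[0,0,0],"fingers":1.0},
])

```text
clock: 8.67
eef_pos: [606.9, 59.4, 96.8]
tcp_rot: [3.142, 0.0, -0.011]
contact_force: [-0.2, 0.5, -2.5]
opening: 0.149
grasp_force: 49.1
```

Request:
play_rows([
  {"dp":[0.025,0,0],"turn":[0,0,0],"fingers":1.0},
  {"dp":[0,0,0],"turn":[0,0,0],"fingers":1.0},
])

```text
clock: 8.83
eef_pos: [607.0, 59.4, 96.7]
tcp_rot: [3.142, 0.002, -0.011]
contact_force: [-4.4, 0.1, -0.4]
opening: 0.154
grasp_force: 49.5
```

Request:
play_rows([
  {"dp":[0.025,0,0],"turn":[0,0,0],"fingers":1.0},
  {"dp":[0,0,0],"turn":[0,0,0],"fingers":1.0},
])

```text
clock: 9.0
eef_pos: [607.0, 59.4, 96.4]
tcp_rot: [3.141, 0.004, -0.011]
contact_force: [-7.2, 0.0, 1.4]
opening: 0.151
grasp_force: 49.7
```

```bash
python3 - <<'E'
from h import *
import pickle
D={n:grab(n) for n in('scene','wrist')};pickle.dump(D,open('d4.pkl','wb'))
s=D['scene']['pixels'];w=D['wrist']['pixels']
f=lambda im,x,y,w,h:cv2.resize(im[y:y+h,x:x+w],(400,300),interpolation=cv2.INTER_CUBIC)
m=np.hstack([f(s,330,180,60,45),f(w,200,60,240,180)]);cv2.imwrite('pics/w5.png',m[:,:,::-1])
E
```

```text
(no output)
```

View pics/w5.png

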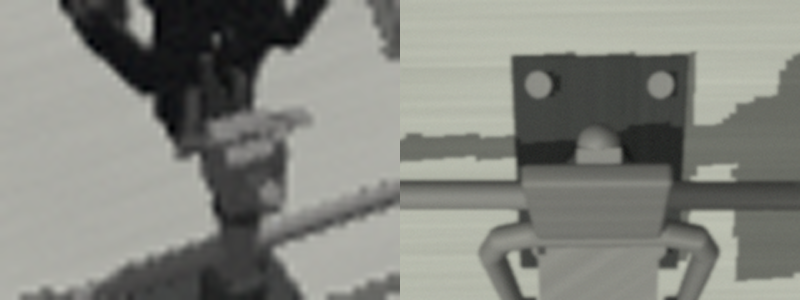

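The wrist view shows the nose standing out beyond the block at full-image pixel ~(319,140), with the ring still up around the block. The pin is home, so I'll release and rise.

Request:
play_rows([
  {"dp":[0,0,0],"turn":[0,0,0],"fingers":0.8},
  {"dp":[0,0,0],"turn":[0,0,0],"fingers":0.65},
  {"dp":[0,0,0],"turn":[0,0,0],"fingers":0.55},
  {"dp":[0,0,0],"turn":[0,0,0],"fingers":0.55},
])

```text
clock: 9.43
eef_pos: [609.6, 59.4, 97.3]
tcp_rot: [-3.141, -0.001, -0.011]
contact_force: [-0.7, 0.7, -0.4]
opening: 0.455
grasp_force: 0.0
```

Request:
play_rows([
  {"dp":[0,0,-0.3],"turn":[0,0,0],"fingers":0.55},
  {"dp":[0,0,-0.7],"turn":[0,0,0],"fingers":0.55},
  {"dp":[0,0,-0.9],"turn":[0,0,0],"fingers":0.55},
  {"dp":[0,0,-0.9],"turn":[0,0,0],"fingers":0.55},
  {"dp":[-0.6,0,-0.5],"turn":[0,0,0],"fingers":1.0},
])

```text
clock: 9.85
eef_pos: [589.6, 59.8, 234.3]
tcp_rot: [-3.141, -0.009, -0.011]
contact_force: [0.1, 0.0, 0.8]
opening: 0.325
grasp_force: 0.0
```

Request:
play_rows([
  {"dp":[0,0,0],"turn":[0,0,0],"fingers":1.0},
  {"dp":[0,0,0],"turn":[0,0,0],"fingers":1.0},
  {"dp":[0,0,0],"turn":[0,0,0],"fingers":1.0},
])

```text
clock: 10.1
eef_pos: [584.9, 59.6, 229.0]
tcp_rot: [3.142, -0.001, -0.011]
contact_force: [0.5, 0.3, 0.2]
opening: 0.001
grasp_force: 0.0
```

```bash
python3 - <<'E'
from h import *
import pickle
np.set_printoptions(precision=1,suppress=True)
D={n:grab(n) for n in('scene','wrist')};pickle.dump(D,open('d5.pkl','wb'))
s=D['scene']['pixels'];w=D['wrist']['pixels'];W=D['wrist']
delta([640,59.5,200],-.011)
for p in([631,60,112],[631,60,128],[657,60,128],[674,60,112]):print(p,np.array(proj(W,p)),np.array(proj(D['scene'],p)))
f=lambda im,x,y,w,h:cv2.resize(im[y:y+h,x:x+w],(400,300),interpolation=cv2.INTER_CUBIC)
m=np.hstack([f(s,330,180,60,45),f(w,240,60,160,120)]);cv2.imwrite('pics/w6.png',m[:,:,::-1])
E
```

```text
pos [584.7  59.6 227.8] rot [ 3.1  0.  -0. ] clk 10.2 op -0.001 F [-0.1 -0.  -0.6]
dp units [ 1.4 -0.   0.7]
turn units [0. 0. 0.]
[631, 60, 112] [319.4 142.8] [364.3 200.1]
[631, 60, 128] [319.4 145.8] [364.6 196.2]
[657, 60, 128] [318.9 108.3] [369.  202.5]
[674, 60, 112] [318.7  83.1] [371.5 210.6]
```

View pics/w6.png

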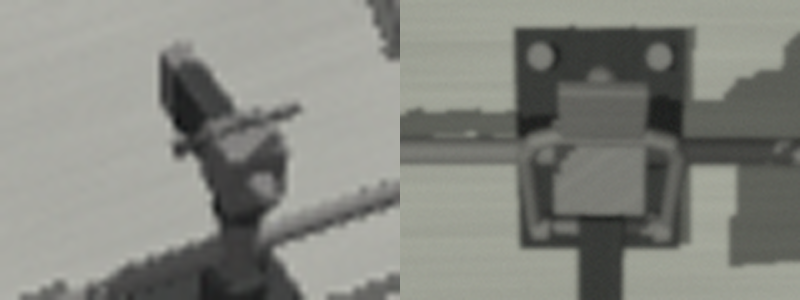

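The wrist view shows the ring raised over the block. Its tab spans full-image rows ~94 (tip) to ~114, and the nose tip is at row ~87. I'll solve for the ring's angle from the tab's rows.

```bash
python3 - <<'E'
from h import *
import pickle
W=pickle.load(open('d5.pkl','rb'))['wrist']
g=cv2.cvtColor(W['pixels'],cv2.COLOR_RGB2GRAY);print(g[80:150:1,316])
for t in np.arange(.3,1.0,.1):
    print(round(t,1),[ [round(626+R*np.cos(t)),round(111+R*np.sin(t)),round(proj(W,[626+R*np.cos(t),60,111+R*np.sin(t)])[1],1)] for R in(46,48,68)])
E
```

```text
[ 56  58  56  57  55  59  61  68  82  93  99 101  98  93  95 101 109 112
 105 101  97  99  97  98  95  97  97  98  99  99  97  99  97  94  97 100
 107 105 110 116 119 120 121 121 123 127 125 127 125 122 122 123 121 122
 123 124 125 123 123 122 123 123 124 122 117  97  66  39  46  52]
0.3 [[670, 125, np.float64(88.7)], [672, 125, np.float64(85.8)], [691, 131, np.float64(54.7)]]
0.4 [[668, 129, np.float64(91.0)], [670, 130, np.float64(88.2)], [689, 137, np.float64(57.5)]]
0.5 [[666, 133, np.float64(94.1)], [668, 134, np.float64(91.3)], [686, 144, np.float64(61.6)]]
0.6 [[664, 137, np.float64(97.9)], [666, 138, np.float64(95.3)], [682, 149, np.float64(67.0)]]
0.7 [[661, 141, np.float64(102.4)], [663, 142, np.float64(100.0)], [678, 155, np.float64(73.6)]]
0.8 [[658, 144, np.float64(107.5)], [659, 145, np.float64(105.4)], [673, 160, np.float64(81.5)]]
0.9 [[655, 147, np.float64(113.3)], [656, 149, np.float64(111.4)], [668, 164, np.float64(90.5)]]
```

Request:
play_rows([
  {"dp":[0.7,0,0.2],"turn":[0,0,0],"fingers":1.0},
  {"dp":[0.8,0,0.3],"turn":[0,0,0],"fingers":1.0},
  {"dp":[0.7,0,0.35],"turn":[0,0,0],"fingers":1.0},
  {"dp":[0,0,0],"turn":[0,0,0],"fingers":1.0},
  {"dp":[0,0,0],"turn":[0,0,0],"fingers":1.0},
])

```text
clock: 10.62
eef_pos: [672.7, 58.5, 191.7]
tcp_rot: [3.141, 0.005, -0.011]
contact_force: [-0.3, 0.1, 0.0]
opening: -0.0
grasp_force: 0.0
```

Request:
play_rows([
  {"dp":[0,0,0.1],"turn":[0,0,0],"fingers":1.0},
  {"dp":[0,0,0.1],"turn":[0,0,0],"fingers":1.0},
  {"dp":[0,0,0.1],"turn":[0,0,0],"fingers":1.0},
  {"dp":[0,0,0],"turn":[0,0,0],"fingers":1.0},
])

```text
clock: 10.95
eef_pos: [671.8, 58.7, 182.4]
tcp_rot: [3.142, 0.001, -0.011]
contact_force: [-0.3, -0.5, 0.4]
opening: 0.0
grasp_force: 0.0
```

Request:
play_rows([
  {"dp":[0.02,-0.03,0.15],"turn":[0,0,0],"fingers":1.0},
  {"dp":[0,0,0.15],"turn":[0,0,0],"fingers":1.0},
  {"dp":[0.07,0,0.19],"turn":[0,0,0],"fingers":1.0},
  {"dp":[0.07,0,0.19],"turn":[0,0,0],"fingers":1.0},
  {"dp":[0,0,0],"turn":[0,0,0],"fingers":1.0},
])

```text
clock: 11.37
eef_pos: [678.7, 59.7, 153.5]
tcp_rot: [3.141, 0.002, -0.011]
contact_force: [-0.1, -0.2, -0.4]
opening: -0.003
grasp_force: 0.0
```

Request:
play_rows([
  {"dp":[0.08,0,0.14],"turn":[0,0,0],"fingers":1.0},
  {"dp":[0.08,0,0.14],"turn":[0,0,0],"fingers":1.0},
  {"dp":[0.05,0,0.15],"turn":[0,0,0],"fingers":1.0},
  {"dp":[0.03,0,0.15],"turn":[0,0,0],"fingers":1.0},
  {"dp":[0,0,0],"turn":[0,0,0],"fingers":1.0},
])

```text
clock: 11.78
eef_pos: [688.3, 59.6, 130.8]
tcp_rot: [3.141, 0.002, -0.011]
contact_force: [-0.4, 0.8, 0.1]
opening: -0.004
grasp_force: 0.0
```

```bash
python3 - <<'E'
from h import *
W=grab('wrist','w7.png');delta([688.5,59.8,131],-.011)
s=grab('scene')['pixels'][180:225,330:390]
m=np.hstack([cv2.resize(s,(400,300),interpolation=cv2.INTER_CUBIC),cv2.resize(W['pixels'],(400,300))]);cv2.imwrite('pics/w8.png',m[:,:,::-1])
E
```

```text
pos [688.4  59.7 131.4] rot [ 3.141e+00  2.000e-03 -1.100e-02] clk 11.83 op -0.001 F [-1.3 -0.1  1.1]
dp units [ 0.   -0.    0.01]
turn units [0.   0.02 0.  ]
```

View pics/w8.png

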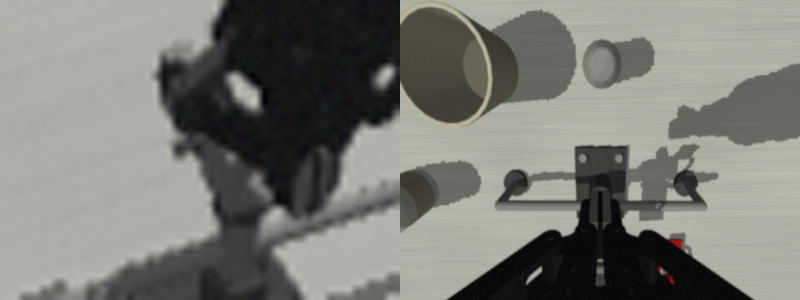

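The ring no longer crosses above the block at (240,125), so it is swinging down under the fingertips. I'll press on gently.

Request:
play_rows([
  {"dp":[0,0,0.08],"turn":[0,0,0],"fingers":1.0},
  {"dp":[0,0,0.08],"turn":[0,0,0],"fingers":1.0},
  {"dp":[0,0,0.06],"turn":[0,0,0],"fingers":1.0},
  {"dp":[0,0,0],"turn":[0,0,0],"fingers":1.0},
])

```text
clock: 12.22
eef_pos: [688.5, 59.7, 123.1]
tcp_rot: [3.142, 0.001, -0.011]
contact_force: [0.1, 0.1, 0.1]
opening: 0.002
grasp_force: 0.0
```

Request:
play_rows([
  {"dp":[0,0,0.06],"turn":[0,0,0],"fingers":1.0},
  {"dp":[0,0,0],"turn":[0,0,0],"fingers":1.0},
])

```text
clock: 12.38
eef_pos: [688.7, 59.7, 121.0]
tcp_rot: [3.142, 0.0, -0.011]
contact_force: [0.1, -0.5, 0.2]
opening: 0.004
grasp_force: 0.0
```

Request:
play_rows([
  {"dp":[0,0,0.06],"turn":[0,0,0],"fingers":1.0},
  {"dp":[0,0,0],"turn":[0,0,0],"fingers":1.0},
])

```text
clock: 12.55
eef_pos: [688.7, 59.7, 118.5]
tcp_rot: [3.142, 0.0, -0.011]
contact_force: [-0.0, -0.5, -0.1]
opening: 0.005
grasp_force: 0.0
```

Request:
play_rows([
  {"dp":[0,0,0.06],"turn":[0,0,0],"fingers":1.0},
  {"dp":[0,0,0],"turn":[0,0,0],"fingers":1.0},
])

```text
clock: 12.72
eef_pos: [688.7, 59.7, 116.1]
tcp_rot: [3.142, 0.0, -0.011]
contact_force: [0.2, 0.3, -0.5]
opening: -0.0
grasp_force: 0.0
```

Request:
play_rows([
  {"dp":[0,0,0.05],"turn":[0,0,0],"fingers":1.0},
  {"dp":[0,0,0],"turn":[0,0,0],"fingers":1.0},
])

```text
clock: 12.88
eef_pos: [688.7, 59.7, 114.1]
tcp_rot: [3.142, 0.0, -0.011]
contact_force: [-0.5, -0.7, -0.4]
opening: 0.001
grasp_force: 0.0
```

Request:
play_rows([
  {"dp":[0,0,0.05],"turn":[0,0,0],"fingers":1.0},
  {"dp":[0,0,0],"turn":[0,0,0],"fingers":1.0},
])

```text
clock: 13.05
eef_pos: [688.7, 59.7, 112.1]
tcp_rot: [3.142, 0.0, -0.011]
contact_force: [0.1, 0.3, -0.6]
opening: 0.001
grasp_force: 0.0
```

Request:
play_rows([
  {"dp":[0,0,0.05],"turn":[0,0,0],"fingers":1.0},
  {"dp":[0,0,0],"turn":[0,0,0],"fingers":1.0},
])

```text
clock: 13.22
eef_pos: [688.7, 59.7, 110.1]
tcp_rot: [3.142, 0.0, -0.011]
contact_force: [-1.0, 0.5, -0.1]
opening: 0.002
grasp_force: 0.0
```

Request:
play_rows([
  {"dp":[0,0,0.05],"turn":[0,0,0],"fingers":1.0},
  {"dp":[0,0,0],"turn":[0,0,0],"fingers":1.0},
])

```text
clock: 13.38
eef_pos: [688.7, 59.7, 108.1]
tcp_rot: [3.142, 0.0, -0.011]
contact_force: [0.2, 0.4, -0.5]
opening: 0.001
grasp_force: 0.0
```

There's no force, so the fingers probably slipped past the tab. I'll go back up to the earlier viewpoint and measure the ring there.

Request:
play_rows([
  {"dp":[0.05,0,-0.9],"turn":[0,0,0],"fingers":1.0},
  {"dp":[0,0,-0.9],"turn":[0,0,0],"fingers":1.0},
  {"dp":[-0.4,0,-0.9],"turn":[0,0,0],"fingers":1.0},
  {"dp":[-0.9,0,-0.3],"turn":[0,0,0],"fingers":1.0},
  {"dp":[-0.9,0,0],"turn":[0,0,0],"fingers":1.0},
])

```text
clock: 13.8
eef_pos: [604.7, 60.9, 232.6]
tcp_rot: [-3.141, -0.007, -0.011]
contact_force: [-0.8, -0.1, -0.1]
opening: 0.003
grasp_force: 0.0
```

Request:
play_rows([
  {"dp":[-0.4,0,0],"turn":[0,0,0],"fingers":1.0},
  {"dp":[0,0,0],"turn":[0,0,0],"fingers":1.0},
  {"dp":[0,0,0],"turn":[0,0,0],"fingers":1.0},
  {"dp":[0,0,0],"turn":[0,0,0],"fingers":1.0},
])

```text
clock: 14.13
eef_pos: [587.8, 60.9, 228.8]
tcp_rot: [-3.141, -0.001, -0.011]
contact_force: [0.8, 0.5, -1.0]
opening: 0.003
grasp_force: 0.0
```

```bash
python3 - <<'E'
from h import *
import pickle
np.set_printoptions(precision=1,suppress=True,linewidth=150)
D={n:grab(n) for n in('scene','wrist')};pickle.dump(D,open('d6.pkl','wb'));W=D['wrist']
delta([584.7,59.6,228],-.011)
g=cv2.cvtColor(W['pixels'],cv2.COLOR_RGB2GRAY);g0=cv2.cvtColor(pickle.load(open('d5.pkl','rb'))['wrist']['pixels'],cv2.COLOR_RGB2GRAY)
for y in range(56,150,3):print(y,g0[y,284:356:4],'|',g[y,284:356:4])
for R in(48,68):
  print(R,[round(proj(W,[626+R*np.cos(t),60,111+R*np.sin(t)])[1],1) for t in np.arange(-.2,1.3,.1)])
E
```

```text
pos [587.9  60.9 228.3] rot [-3.1 -0.  -0. ] clk 14.23 op 0.003 F [ 0.1 -0.3 -0.8]
dp units [-0.1  0.   0. ]
turn units [-0. -0. -0.]
56 [158 158 157 157 158 157 158 159 157 159 160 157 157 158 158 157 156 156] | [162 162 161 163 162 162 163 161 162 163 162 162 162 162 162 162 162 161]
59 [162 161 161 160 160 161 161 160 159 160 160 158 158 158 156 159 156 158] | [158 159 158 160 158 157 157 159 157 159 158 157 159 158 155 156 158 157]
62 [161 160 162 162 161 163 161 160 162 160 162 160 160 162 161 160 161 162] | [161 160 162 160 161 160 159 160 158 160 160 157 158 159 155 158 158 158]
65 [162 161 163 161 163 165 163 162 163 162 162 160 162 162 159 160 162 162] | [159 159 159 162 160 163 161 162 162 161 162 163 161 161 161 161 161 161]
68 [162 163 162 161 163 162 160 164 162 164 161 162 161 163 163 161 162 163] | [162 164 162 161 163 161 163 162 162 163 163 162 162 160 158 161 163 160]
71 [154  99  98  95  99  99  78 109 107 102  96  94  85 107 105 103  95  97] | [161 162 162 162 163 164 163 163 163 163 163 164 162 163 163 162 164 161]
74 [152  58  60  60  59  57  58  57  57  58  56 
[... 3768 characters left out ...]
8  97  98  88 103 104  61  52  54  54  53  60  61  95 102  82  79] | [158 129  83  79  48  95 106 108 103 108 109 109 109 107  88  67  98  71]
48 [np.float64(89.7), np.float64(88.6), np.float64(88.1), np.float64(88.3), np.float64(89.2), np.float64(90.9), np.float64(93.4), np.float64(96.6), np.float64(100.6), np.float64(105.3), np.float64(110.7), np.float64(116.7), np.float64(123.3), np.float64(130.3), np.float64(137.6)]
68 [np.float64(62.3), np.float64(60.0), np.float64(58.5), np.float64(58.0), np.float64(58.6), np.float64(60.3), np.float64(63.2), np.float64(67.4), np.float64(72.8), np.float64(79.5), np.float64(87.4), np.float64(96.5), np.float64(106.5), np.float64(117.3), np.float64(128.7)]
```

The ring hasn't moved: the tab tip is at row ~98, so θ ≈ 0.91 above the shank line and the tip is near x 667, z 165. The fingers passed ahead of it. I'll come down about 8 mm nearer in.

Request:
play_rows([
  {"dp":[0.6,0.03,0.2],"turn":[0,0,0],"fingers":1.0},
  {"dp":[0.7,0,0.4],"turn":[0,0,0],"fingers":1.0},
  {"dp":[0.6,0,0.4],"turn":[0,0,0],"fingers":1.0},
  {"dp":[0,0,0.3],"turn":[0,0,0],"fingers":1.0},
  {"dp":[0,0,0],"turn":[0,0,0],"fingers":1.0},
])

```text
clock: 14.65
eef_pos: [662.2, 58.5, 172.5]
tcp_rot: [3.141, 0.005, -0.011]
contact_force: [-0.5, -0.2, -0.4]
opening: -0.002
grasp_force: 0.0
```

Request:
play_rows([
  {"dp":[0,0,0.05],"turn":[0,0,0],"fingers":1.0},
  {"dp":[0,0,0],"turn":[0,0,0],"fingers":1.0},
  {"dp":[0,0,0],"turn":[0,0,0],"fingers":1.0},
])

```text
clock: 14.9
eef_pos: [662.7, 58.9, 175.3]
tcp_rot: [-3.141, -0.001, -0.011]
contact_force: [0.8, 0.2, -0.3]
opening: -0.001
grasp_force: 0.0
```

Request:
play_rows([
  {"dp":[0.03,-0.02,0.1],"turn":[0,0,0],"fingers":1.0},
  {"dp":[0,0,0.1],"turn":[0,0,0],"fingers":1.0},
  {"dp":[0.07,0,0.1],"turn":[0,0,0],"fingers":1.0},
  {"dp":[0.07,0,0.1],"turn":[0,0,0],"fingers":1.0},
  {"dp":[0.07,0,0.1],"turn":[0,0,0],"fingers":1.0},
])

```text
clock: 15.32
eef_pos: [673.2, 59.6, 154.5]
tcp_rot: [-3.141, -0.001, -0.011]
contact_force: [0.6, 0.4, 1.1]
opening: -0.002
grasp_force: 0.5
```

Request:
play_rows([
  {"dp":[0.07,0,0.1],"turn":[0,0,0],"fingers":1.0},
  {"dp":[0.07,0,0.12],"turn":[0,0,0],"fingers":1.0},
  {"dp":[0.06,0,0.12],"turn":[0,0,0],"fingers":1.0},
  {"dp":[0,0,0],"turn":[0,0,0],"fingers":1.0},
  {"dp":[0,0,0],"turn":[0,0,0],"fingers":1.0},
])

```text
clock: 15.73
eef_pos: [680.0, 59.3, 140.1]
tcp_rot: [3.141, 0.002, -0.011]
contact_force: [0.6, 1.0, 0.5]
opening: -0.002
grasp_force: 0.0
```

Request:
play_rows([
  {"dp":[0.06,0,0.11],"turn":[0,0,0],"fingers":1.0},
  {"dp":[0.06,0,0.11],"turn":[0,0,0],"fingers":1.0},
  {"dp":[0.04,0,0.1],"turn":[0,0,0],"fingers":1.0},
  {"dp":[0.03,0,0.1],"turn":[0,0,0],"fingers":1.0},
  {"dp":[0,0,0],"turn":[0,0,0],"fingers":1.0},
])

```text
clock: 16.15
eef_pos: [688.0, 59.3, 123.1]
tcp_rot: [3.142, 0.001, -0.011]
contact_force: [-0.2, -0.2, 0.6]
opening: 0.001
grasp_force: 0.3
```

Request:
play_rows([
  {"dp":[0,0,0.05],"turn":[0,0,0],"fingers":1.0},
  {"dp":[0,0,0],"turn":[0,0,0],"fingers":1.0},
])

```text
clock: 16.32
eef_pos: [688.1, 59.3, 121.9]
tcp_rot: [3.142, -0.0, -0.011]
contact_force: [0.9, -1.3, 1.0]
opening: 0.002
grasp_force: 0.5
```

Request:
play_rows([
  {"dp":[0,0,0.05],"turn":[0,0,0],"fingers":1.0},
  {"dp":[0,0,0],"turn":[0,0,0],"fingers":1.0},
])

```text
clock: 16.48
eef_pos: [688.1, 59.4, 120.1]
tcp_rot: [-3.142, -0.0, -0.011]
contact_force: [0.5, 0.7, 1.4]
opening: 0.001
grasp_force: 0.6
```

Request:
play_rows([
  {"dp":[0,0,0.05],"turn":[0,0,0],"fingers":1.0},
  {"dp":[0,0,0],"turn":[0,0,0],"fingers":1.0},
])

```text
clock: 16.65
eef_pos: [688.0, 59.3, 117.9]
tcp_rot: [-3.142, -0.0, -0.011]
contact_force: [0.6, -0.7, 1.4]
opening: 0.007
grasp_force: 0.6
```

The ring is now under the fingers, with a small force showing. I'll press on in small steps.

Request:
play_rows([
  {"dp":[0,0,0.05],"turn":[0,0,0],"fingers":1.0},
  {"dp":[0,0,0],"turn":[0,0,0],"fingers":1.0},
])

```text
clock: 16.82
eef_pos: [688.5, 59.4, 116.2]
tcp_rot: [-3.142, -0.001, -0.011]
contact_force: [1.9, -0.3, 2.9]
opening: -0.001
grasp_force: 1.5
```

Request:
play_rows([
  {"dp":[0,0,0.05],"turn":[0,0,0],"fingers":1.0},
  {"dp":[0,0,0],"turn":[0,0,0],"fingers":1.0},
])

```text
clock: 16.98
eef_pos: [688.5, 59.4, 114.1]
tcp_rot: [-3.142, -0.001, -0.011]
contact_force: [2.7, 0.4, 2.5]
opening: -0.002
grasp_force: 1.7
```

Request:
play_rows([
  {"dp":[0,0,0.05],"turn":[0,0,0],"fingers":1.0},
  {"dp":[0,0,0],"turn":[0,0,0],"fingers":1.0},
])

```text
clock: 17.15
eef_pos: [688.6, 59.4, 112.2]
tcp_rot: [-3.142, -0.001, -0.011]
contact_force: [3.1, -0.1, 5.1]
opening: 0.001
grasp_force: 2.3
```

Request:
play_rows([
  {"dp":[0,0,0.05],"turn":[0,0,0],"fingers":1.0},
  {"dp":[0,0,0],"turn":[0,0,0],"fingers":1.0},
])

```text
clock: 17.32
eef_pos: [687.1, 59.3, 109.3]
tcp_rot: [3.141, 0.002, -0.011]
contact_force: [-0.8, 0.7, 0.4]
opening: 0.001
grasp_force: 0.1
```

Request:
play_rows([
  {"dp":[0,0,0.05],"turn":[0,0,0],"fingers":1.0},
  {"dp":[0,0,0],"turn":[0,0,0],"fingers":1.0},
])

```text
clock: 17.48
eef_pos: [687.0, 59.3, 107.0]
tcp_rot: [3.141, 0.002, -0.011]
contact_force: [0.5, -1.0, 1.0]
opening: -0.002
grasp_force: 0.6
```

Request:
play_rows([
  {"dp":[0,0,0.05],"turn":[0,0,0],"fingers":1.0},
  {"dp":[0,0,0],"turn":[0,0,0],"fingers":1.0},
])

```text
clock: 17.65
eef_pos: [687.4, 59.3, 105.4]
tcp_rot: [3.141, 0.001, -0.011]
contact_force: [-0.6, 0.3, 1.2]
opening: 0.0
grasp_force: 0.5
```

Request:
play_rows([
  {"dp":[0,0,0.05],"turn":[0,0,0],"fingers":1.0},
  {"dp":[0,0,0],"turn":[0,0,0],"fingers":1.0},
])

```text
clock: 17.82
eef_pos: [687.7, 59.3, 103.6]
tcp_rot: [3.142, 0.001, -0.011]
contact_force: [-0.4, -0.0, 1.2]
opening: -0.0
grasp_force: 0.6
```

Request:
play_rows([
  {"dp":[0,0,0.05],"turn":[0,0,0],"fingers":1.0},
  {"dp":[0,0,0],"turn":[0,0,0],"fingers":1.0},
])

```text
clock: 17.98
eef_pos: [688.0, 59.3, 102.0]
tcp_rot: [3.142, 0.0, -0.011]
contact_force: [-0.1, 0.7, 4.5]
opening: 0.003
grasp_force: 2.2
```

Request:
play_rows([
  {"dp":[0,0,0.04],"turn":[0,0,0],"fingers":1.0},
  {"dp":[0,0,0],"turn":[0,0,0],"fingers":1.0},
])

```text
clock: 18.15
eef_pos: [688.2, 59.4, 100.6]
tcp_rot: [-3.142, -0.0, -0.011]
contact_force: [-0.5, 0.0, 4.6]
opening: 0.004
grasp_force: 2.4
```

Request:
play_rows([
  {"dp":[0,0,0.04],"turn":[0,0,0],"fingers":1.0},
  {"dp":[0,0,0],"turn":[0,0,0],"fingers":1.0},
])

```text
clock: 18.32
eef_pos: [688.6, 59.4, 99.6]
tcp_rot: [-3.141, -0.001, -0.011]
contact_force: [-1.3, -0.4, 9.2]
opening: 0.0
grasp_force: 4.1
```

Request:
play_rows([
  {"dp":[0,0,0.03],"turn":[0,0,0],"fingers":1.0},
  {"dp":[0,0,0],"turn":[0,0,0],"fingers":1.0},
])

```text
clock: 18.48
eef_pos: [688.9, 59.4, 98.9]
tcp_rot: [-3.141, -0.002, -0.011]
contact_force: [-2.1, 0.2, 11.4]
opening: -0.004
grasp_force: 5.3
```

The force now climbs steeply, so the ring is at its stop. I'll lift away and check.

Request:
play_rows([
  {"dp":[0,0,0],"turn":[0,0,0],"fingers":1.0},
  {"dp":[0,0,-0.2],"turn":[0,0,0],"fingers":1.0},
  {"dp":[0,0,-0.8],"turn":[0,0,0],"fingers":1.0},
  {"dp":[0,0,-0.9],"turn":[0,0,0],"fingers":1.0},
  {"dp":[-0.4,0,-0.9],"turn":[0,0,0],"fingers":1.0},
])

```text
clock: 18.9
eef_pos: [673.3, 59.4, 210.2]
tcp_rot: [3.142, -0.0, -0.011]
contact_force: [0.0, 0.4, 0.8]
opening: -0.001
grasp_force: 0.0
```

Request:
play_rows([
  {"dp":[-0.9,0,-0.4],"turn":[0,0,0],"fingers":1.0},
  {"dp":[-0.9,0,0],"turn":[0,0,0],"fingers":1.0},
  {"dp":[-0.4,0,0],"turn":[0,0,0],"fingers":1.0},
  {"dp":[0,0,0],"turn":[0,0,0],"fingers":1.0},
  {"dp":[0,0,0],"turn":[0,0,0],"fingers":1.0},
])

```text
clock: 19.32
eef_pos: [583.7, 60.5, 226.1]
tcp_rot: [-3.142, -0.001, -0.011]
contact_force: [0.6, -0.9, -0.1]
opening: 0.003
grasp_force: 0.0
```

```bash
python3 - <<'E'
from h import *
import pickle
np.set_printoptions(precision=1,suppress=True,linewidth=150)
W=grab('wrist');pickle.dump(W,open('w9.pkl','wb'))
delta([584.7,59.6,228],-.011)
g=cv2.cvtColor(W['pixels'],cv2.COLOR_RGB2GRAY)
for y in range(44,170,3):print(y,g[y,276:360:4])
for t in(-.14,0,.1):print(t,[(R,round(proj(W,[626+R*np.cos(t),60,110+R*np.sin(t)])[1],1)) for R in(46,48,68)])
print('block rear/front top',proj(W,[657,60,126.7]),proj(W,[631,60,126.7]),'butt',proj(W,[577,60,122]))
E
```

```text
pos [584.6  60.5 226. ] rot [-3.1 -0.  -0. ] clk 19.37 op -0.004 F [1.1 0.5 0.1]
dp units [ 0.   0.  -0.1]
turn units [-0. -0.  0.]
44 [160 160 159 161 161 161 158 161 160 161 160 158 161 158 159 159 159 158 158 156 155]
47 [163 164 164 163 165 167 165 163 165 161 164 163 164 162 162 163 162 161 160 160 160]
50 [162 161 160 163 162 161 161 162 160 161 161 160 162 162 160 161 158 159 159 159 159]
53 [161 161 158 161 162 161 161 162 155 145 146 146 150 150 150 150 159 157 156 160 157]
56 [160 158 158 160 159 157 161 160 129 126 125 122 124 122 124 118 158 157 158 157 156]
59 [160 162 161 159 159 160 160 160 126 124 127 126 126 124 127 120 160 160 159 159 159]
62 [161 161 162 161 160 160 159 162 130 127 126 126 127 129 125 121 161 160 160 159 158]
65 [163 162 163 164 164 161 164 161 129 125 126 125 123 124 123 118 160 161 160 159 160]
68 [162 161 162 158 160 158 158 156 129 128 128 129 128 128 128 118 161 158 158 156 157]
71 [160 160 155  75  75  74  67  65 116 127 126 127 128 129 127 110  79  80  73  67  86]
74 [162 159 156  63  60  57  57  56 115 127 128 124 125 125 126 107  58  59  5
[... 2540 characters left out ...]
158 157 157 156 155 158 117  57  56  56  58 147 157 156 158 157 156 160]
164 [159 159 159 160 160 159 159 159 161 120  59  58  57  59 151 159 161 161 159 159 160]
167 [158 158 160 157 158 159 159 157 158 117  58  56  58  60 152 159 159 159 159 158 161]
-0.14 [(46, np.float64(85.7)), (48, np.float64(82.9)), (68, np.float64(54.4))]
0 [(46, np.float64(84.8)), (48, np.float64(81.9)), (68, np.float64(51.8))]
0.1 [(46, np.float64(85.0)), (48, np.float64(82.0)), (68, np.float64(51.1))]
block rear/front top (np.float64(320.2812067419488), np.float64(107.04205533463781)) (np.float64(320.6420620572648), np.float64(144.7108608824934)) butt (np.float64(321.2948730590605), np.float64(213.31079414450633))
```

```bash
python3 -c "
from rig import r
print(r.sign_off())"
```

```text
the job is handed in; nothing more can be done
None
```

I seated the pin in the eye block, snapped the ring down past the nose to its stop, and handed the job in at about 19 s. The last wrist image matches a locked ring with the pin still home, but sign-off returned no verdict.

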